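Proof-stamp the forked roll gauge

ROBOT

A 6-joint arm with a two-finger parallel gripper is mounted at the origin on the work surface. World frame = base frame: x ahead of the robot, y to its left, z up, the work surface at z = 0. Lengths are in mm, angles in rad, forces in N, time in s.
With the tool pointing down it reaches from about 250 to 800 mm from the base axis. Payload 3.9 kg.
Tool frame: the origin (TCP) lies on the front face of the gripper's body, between the roots of the fingers; the fingertips stand 73 mm ahead of it and the grasp point (between the pads) lies 54 mm ahead of it; z points along the fingers, y is the line along which they close (so a half turn about z gives the same grasp; the last joint's range is limited). The gripper opens to 85 mm and grips with 20 to 120 N. Pads are 22 mm wide; open, the fingers measure 114 mm over their backs; the gripper's body (76 mm by 85 mm) begins 54 mm behind the grasp point. The pads swing forward as they close: fully open they stand 13 mm farther back than shut.
Start: joints at [-1.342, 0.26, -0.138, 1.173, 0, 1.571], TCP at [119.071, -511.31, 303.904] pointing down, gripper open.
Joint ranges: [-2.78, 2.78], [-0.83, 1.72], [-1.28, 1.37], [-1.9, 2.12], [-1.57, 1.48], [-3.14, 3.14]. Speed limits (rad/s): [2.57, 2.57, 3.14, 3.14, 3.14, 3.14].

INTERFACE

Orientations are given as [roll, pitch, yaw] about the fixed x, y, z axes, in that order (R = Rz(yaw) Ry(pitch) Rx(roll)).
In Python, from plant import ctrl gives the robot as it stands. The module is installed in compiled form; this text tells all that it offers.
- The arm moves only by the tool carry_out, never from a script. Its arguments are lists of equal length, an entry for each row: "grip": the opening, from 0 (shut) to 1 (fully open); "linear": the shift along the tool's x, y, z in m, a list of three; "rotation": the turn, a rotation vector about the tool's x, y, z in rad, a list of three. In form: {"grip": [grip, ...], "linear": [[x, y, z], ...], "rotation": [[wx, wy, wz], ...]}. A call has 1 to 12 rows; each row shifts and turns the commanded pose from where the row before left it, along the tool's axes as they then stand; what a row does not reach is not made up. A row lasts 1/12 s, in which the tool goes at most 41.7 mm and 7.16 degrees, less where a joint would pass 70% of its speed; a pose out of reach is approached as far as the arm can. A call is refused whole if a number of a shift passes 0.0417 or a number of a turn 0.125, either way. A call with a gripper value outside its range is refused whole. The fingers move at their own pace and stop on an object; the grip force is fixed at half the most. Time passes only in rows, so rows that do not move let the fingers close. It gives the time, the measured TCP pose, the force, the opening and the grip force at its end, in the units of the state.
- ctrl.get_state(): the state, without advancing time (a new reading comes with each control period).
- ctrl.camera(name): name is "side" or "top" or "wrist"; returns a dict with "img" (420x560x3 uint8, red, green, blue), "range_z" (420x560 float32, mm along the optical axis (not along the pixel's ray), 0 where there is no reading), "fov_y" (degrees; the focal length in pixels is half the picture's height over the tangent of half this angle, whatever the lens; pixels are square), "cx", "cy" (the principal point, pixels), "rvec" (rotation vector, rad) and "tvec" (3), from world to camera coordinates, as OpenCV has them. Camera axes: x right, y down, z forward; pixel columns grow to the right and rows downward; lengths in mm; the calibration is good to about 2 mm. A picture is of the moment at which its call begins.
- ctrl.hand_in(): hands the job in; it is judged then, once.
Trained networks look in a picture, given as the dict that the camera call returned (one of the last four; its "shot" number tells which), for a name from the list of things; names that differ only in an ending like _2 or _b are one class to them, and where a whole thing is asked for, a point or a joint stands for the part that bears it (a point fixed in the world has none). Each returns a list of dicts, best first, with "score" (0 to 1); they miss things now and then, are a little off and sometimes report something else, mostly with a low value. They report only what shows in the picture. A call takes as long as a camera call.
- ctrl.trace(target, picture): "pixels" (420x560 bool, what is visible of it).
- ctrl.place_of(target, picture): "xyz" ([x, y, z] in mm, in the coordinates of the camera as it stood for that picture, good to about 4 mm: a listed point, or the origin of a listed thing).
The state is a dict: "t": time; "joints": joint angles; "joint_vel": joint speeds; "effort": joint torques, N m; "tcp_pos": TCP position; "ee_rot": TCP orientation; "ft_force": force on the tool from outside, world axes, zero at the start; "ft_torque": the same for the moment, N m; "width": opening from 0.0 (shut) to 1.0 (fully open); "gripper_force": force on a finger pad.
Only numpy, scipy, OpenCV 4.12 (cv2) and the standard library are available. Lean on these libraries where they do the work, as an engineer would, in place of code of your own. Each camera call takes 0.05 s, during which the arm holds its last target. There are 200 camera calls.

TASK

Lay the fork-nosed roll profile gauge flat in the sloping tray of the green stamping stand, its fork pointing up the slope, let go of it, and push the tray fully home up the slope. Then press the stamp's spring plunger down to its stop, hold it there for half a second and let it spring back. Leave the other gauge, the centre finder and the lathe dogs where they lie and keep clear of the magnifier that hangs over the stand.

Things in the scene. Friction and masses are not known exactly. Their poses are not given: they have to be found in the camera images.
- gauge: The forked gauge to stamp: blued steel plate 100 (x) x 56 (y) x 6 mm, flat on the table, 0.25 kg; its +x end is a fork with two prongs 20 mm long. On it stands a dark wooden grip rib along x, 34 long x 12 wide (y), from 6 to 30 mm above the underside, spanning x -38 to -4 mm. Origin: centre of the underside; z up out of the plate.
- gauge_nose (a point): Point midway between the fork tips (x +50 mm, 3 mm above the underside); axes as the gauge.
- tongue_gauge: Bystander: a gauge of the same size and rib, but with one middle tongue at its nose instead of a fork. Origin: centre of the underside.
- stand: Green iron stamping stand fixed to the table, base 230 x 130 mm. Its deck slopes 30 degrees, rising along the stand's +x, away from the robot and to the left. A bridge 110 mm wide spans the deck; its near face is 6 mm up-slope of the tray centre when home, its underside 21 mm and top 37 mm above the tray floor. Origin: on the table, 15 mm robot-side of the base's centre; z up.
- tray (a joint): How far the steel tray is drawn out, m: 0 = fully home under the bridge, 0.08 = drawn out down the slope. Slides along the slope with 6 N friction and stays where left; about 10 N pushes it up when loaded.
- tray_floor (a point): Centre of the tray's inner floor, moves with the tray. x up the slope, y across, z square to the slope. Inside 108 (x) x 70 mm (y); side walls 6 mm high, a lip 22 mm high and 6 mm thick across the low end, 80 mm wide, the upper end open.
- tray_lip (a point): Middle of the outer (robot-side) face of the tray's lip, 10 mm above the tray floor: push here along +x of the tray. Axes as tray_floor. The green deck lies 5 mm below the tray floor level.
- plunger (a joint): Travel of the stamp plunger, m: 0 = up, 0.014 = down on its stop. The spring takes 4 N to start and 13 N at the stop.
- plunger_top (a point): Centre of the top of the plunger's steel mushroom head, 32 mm diameter, above the bridge. Axes as tray_floor: z points out along the stem, leaning 30 degrees down-slope; press along -z. With the plunger up it lies 80 mm above the tray floor's plane (along z) and 18 mm up-slope of the tray centre when home.
- centre_finder: Bystander: brass centre finder, 52 mm disc with a 110 mm blade and two short pins, 14 mm high; origin under the disc.
- dog_large: Bystander: larger steel lathe dog, ring 76 mm outside with a 60 mm tail, 18 mm high; origin under the ring's centre.
- dog_small: Bystander: smaller steel lathe dog, ring 60 mm outside with a 60 mm tail, 18 mm high; origin under the ring's centre.
- magnifier: Magnifier fixed to the stand; origin and axes as the stand. Level iron ring with glass, 120 mm across, 10 mm thick, centre at x 83, y 0, z 310 mm: 117 mm higher than the plunger head and 79 mm up-slope of it, so an upright gripper over the plunger would strike it. Its arm (14 mm rod) leaves the ring's far side, rises to z 460 mm at x 180 mm and runs to the left wall.

How it is judged:
By the outcome, as a careful person would: the job done as asked, in the order asked, and still so for the second after the job is handed in, with the robot touching nothing.
It also fails if it takes over 53 s, if anything falls off the work surface, if the arm or the gripper's body presses on something with over 40 N, if the wrist force passes 120 N, or if a joint passes its speed limit or range.

## Working session

There is one attempt and no reset: what is moved stays moved. The work goes in short steps, Python scripts to look and compute and a tool call to move; the robot and the scene stay as the last step left them, time stands still between calls to the robot, and variables do not carry over. Pictures are saved under pics/ and viewed, at most 10 in all, crops included, and the job is handed in when it is done.

Besides the shell and the picture viewer there is one more tool, called after "Emit:" as name(argument=value, ...) on one line, values as JSON. carry_out: Moves the arm, as the interface text tells. Its arguments: {"type":"object","properties":{"grip":{"type":"array","items":{"type":"number"}},"linear":{"type":"array","items":{"type":"array","items":{"type":"number"}}},"rotation":{"type":"array","items":{"type":"array","items":{"type":"number"}}}},"required":["grip","linear","rotation"]}

```bash
mkdir -p pics
cat > h.py <<'E'
import numpy as np, cv2
from scipy.spatial.transform import Rotation as R
from plant import ctrl
def cam(n):
    p=ctrl.camera(n); p['R']=cv2.Rodrigues(np.array(p['rvec'],float))[0]; p['t_']=np.array(p['tvec'],float).ravel()
    p['f']=210/np.tan(np.radians(p['fov_y'])/2); return p
def c2w(p,X): return (np.atleast_2d(X)-p['t_'])@p['R']
def px(p,m):
    v,u=np.nonzero(m&(p['range_z']>0)); z=p['range_z'][v,u]
    return c2w(p,np.c_[(u-p['cx'])/p['f']*z,(v-p['cy'])/p['f']*z,z])
def proj(p,W):
    c=np.atleast_2d(W)@p['R'].T+p['t_']; return c[:,:2]/c[:,2:]*p['f']+[p['cx'],p['cy']]
def save(p,n): cv2.imwrite('pics/'+n,p['img'][:,:,::-1])
def place(t,p):
    r=ctrl.place_of(t,p); return [(round(d['score'],2),c2w(p,d['xyz'])[0].round(1).tolist()) for d in r[:3]]
E
cat > a.py <<'E'
from h import *
s=ctrl.get_state(); print({k:np.round(v,3).tolist() for k,v in s.items()})
ps={n:cam(n) for n in('top','side')}
for n,p in ps.items():
    save(p,n+'0.png')
    for t in ['gauge','gauge_nose','tongue_gauge','stand','tray_floor','tray_lip','plunger_top','magnifier']: print(n,t,place(t,p))
E
python3 a.py; python3 -c "
import cv2,numpy as np
cv2.imwrite('pics/both.png',cv2.resize(np.vstack([cv2.imread('pics/top0.png'),cv2.imread('pics/side0.png')]),(400,600)))"
```

```text
{'t': 0.0, 'joints': [-1.342, 0.261, -0.139, 1.173, -0.0, 1.571], 'joint_vel': [0.002, -0.0, 0.0, -0.0, -0.001, 0.0], 'effort': [0.001, -40.568, 25.392, 0.019, 0.0, 0.0], 'tcp_pos': [118.942, -510.772, 303.05], 'ee_rot': [-3.14, 0.0, 0.229], 'ft_force': [-0.582, 0.012, -0.466], 'ft_torque': [0.063, -0.01, -0.045], 'gripper_force': 0.0, 'width': 0.996}
top gauge [(0.8, [534.5, 307.2, 2.9])]
top gauge_nose []
top tongue_gauge []
top stand [(0.86, [637.5, -21.0, -1.5])]
top tray_floor [(0.7, [628.9, -51.4, 78.9]), (0.55, [605.5, -99.5, 57.7]), (0.37, [704.9, 335.2, 1.2])]
top tray_lip [(0.77, [602.5, -99.5, 57.0])]
top plunger_top [(0.4, [634.9, -24.5, 188.6])]
top magnifier [(0.73, [451.9, -302.2, 3.2])]
side gauge [(0.86, [534.1, 301.3, -0.6]), (0.26, [605.3, -104.0, 62.4])]
side gauge_nose [(0.84, [578.0, 288.9, 4.9])]
side tongue_gauge [(0.87, [448.7, -304.7, -2.1]), (0.68, [531.9, 303.9, -0.6])]
side stand [(0.85, [631.3, -25.9, -1.1])]
side tray_floor [(0.89, [626.1, -49.6, 83.2])]
side tray_lip [(0.77, [606.9, -101.0, 59.3]), (0.27, [625.8, -50.7, 82.9])]
side plunger_top [(0.64, [643.9, -24.2, 190.2])]
side magnifier [(0.25, [640.8, -22.4, 194.1])]
```

View pics/top0.png

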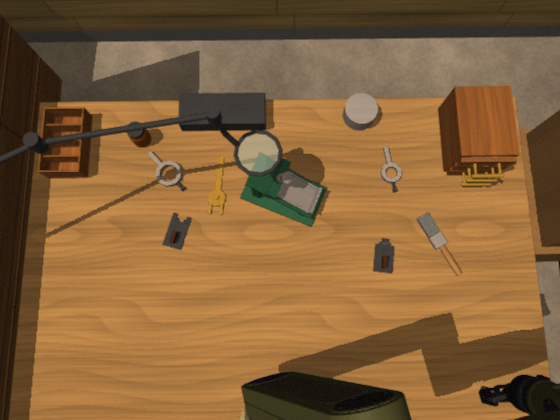

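View pics/side0.png

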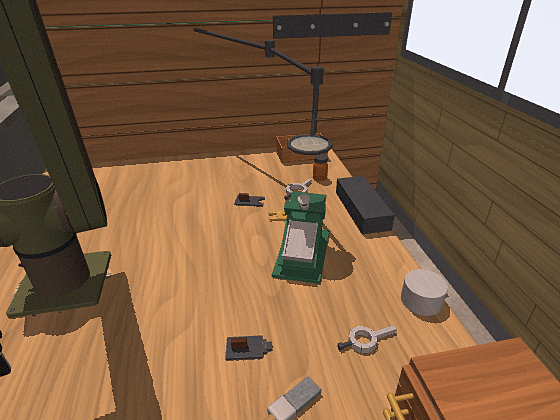

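Top view: the forked gauge is at about (177,230), fork toward image-up. The tongue gauge is at (384,255) and the stand at (285,190), with its tray drawn out. The magnifier ring is at (258,153). The side view agrees. Next I fit the poses from depth.

```bash
cat > b.py <<'E'
from h import *
for n in('top','side'):
    p=cam(n)
    r=ctrl.trace('gauge',p)
    for d in r[:2]:
        P=px(p,d['pixels']); c=P.mean(0); 
        if len(P)<20 or abs(c[1]-304)>60: continue
        pl=P[(P[:,2]<12)]; rb=P[P[:,2]>22]
        (cx,cy),sz,a=cv2.minAreaRect(P[:,:2].astype(np.float32))
        print(n,'gauge',len(P),round(d['score'],2),'rect',np.round([cx,cy,*sz,a],1),'rib',rb.mean(0).round(1),len(rb),'platez',np.median(pl[:,2]).round(1))
    for t in('tray_floor','plunger_top'):
        for d in ctrl.trace(t,p)[:1]:
            P=px(p,d['pixels']); print(n,t,len(P),round(d['score'],2),P.mean(0).round(1),P.min(0).round(0),P.max(0).round(0))
            if t=='tray_floor':
                for _ in range(6):
                    c=P.mean(0);nn=np.linalg.svd(P-c)[2][2];nn*=np.sign(nn[2]); e=(P-c)@nn
                    P=P[abs(e)<max(2,1.5*e.std())] if e.std()>1 else P
                print(' plane n',nn.round(3),'tilt',np.degrees(np.arccos(nn[2])).round(1),'yaw',np.degrees(np.arctan2(-nn[1],-nn[0])).round(1),len(P),c.round(1))
    if n=='top':
        for d in ctrl.trace('stand',p)[:1]:
            P=px(p,d['pixels']); (cx,cy),sz,a=cv2.minAreaRect(P[:,:2].astype(np.float32)); print('stand rect',np.round([cx,cy,*sz,a],1)); b=P[P[:,2]<35];print(len(b))
w=cam('wrist'); s=ctrl.get_state()
C=-w['R'].T@w['t_']; Rt=R.from_euler('xyz',s['ee_rot']).as_matrix()
print('wristcam in tool',(Rt.T@(C-s['tcp_pos'])).round(1),(Rt.T@w['R'].T).round(2).tolist())
E
python3 b.py
```

```text
top gauge 590 0.69 rect [530.4 308.1  59.4 100.   72.9] rib [508.6 313.   28.6] 48 platez 4.3
top tray_floor 987 0.92 [619.7 -57.4  77.4] [ 566. -117.   48.] [670.   4. 113.]
 plane n [-0.197 -0.45   0.871] tilt 29.4 yaw 66.4 399 [622.7 -52.3  78.5]
top plunger_top 91 0.41 [637.3 -16.7 191.5] [623. -31. 174.] [650.  -2. 201.]
stand rect [ 746.4  430.5 1148.2  307.9   84.4]
888
side gauge 285 0.82 rect [532.1 308.7  73.3  97.7  71.3] rib [510.7 307.4  26.7] 33 platez 4.9
side tray_floor 1189 0.82 [624.1 -56.   80.9] [ 570. -125.   47.] [676.  11. 112.]
 plane n [-0.196 -0.454  0.869] tilt 29.6 yaw 66.6 670 [627.4 -49.5  82.5]
side plunger_top 110 0.67 [638.8 -20.7 188.8] [624. -37. 140.] [654.  75. 199.]
wristcam in tool [ 65.4   1.2 -71.2] [[0.0, -0.97, -0.26], [1.0, 0.0, -0.0], [0.0, -0.26, 0.97]]
```

Emit:
carry_out(grip=[1, 1, 1, 1, 1, 1, 1, 1, 1, 1, 1, 1], linear=[[0, 0, 0], [0, 0, 0], [0, 0, 0], [0, 0, 0], [0, 0, 0], [0.0055, -0.0375, 0.001], [0.0055, -0.0375, 0.001], [0.0055, -0.0375, 0.001], [0.0055, -0.0375, 0.001], [0.0055, -0.0375, 0.001], [0.0055, -0.0375, 0.001], [0.0055, -0.0375, 0.001]], rotation=[[0, 0, 0.105], [0, 0, 0.105], [0, 0, 0.105], [0, 0, 0.105], [0, 0, 0.105], [0, 0, 0], [0, 0, 0], [0, 0, 0], [0, 0, 0], [0, 0, 0], [0, 0, 0], [0, 0, 0]])

```text
t: 2.4
tcp_pos: [232.8, -269.9, 297.0]
ee_rot: [3.141, -0.001, -0.297]
ft_force: [-0.1, -0.4, 0.4]
width: 0.998
gripper_force: 0.0
```

Emit:
carry_out(grip=[1, 1, 1, 1, 1, 1, 1, 1, 1, 1, 1, 1], linear=[[0.0055, -0.0375, 0.003], [0.0055, -0.0375, 0.003], [0.0055, -0.0375, 0.003], [0.0055, -0.0375, 0.003], [0.0055, -0.0375, 0.003], [0.0055, -0.0375, 0.003], [0.0055, -0.0375, 0.003], [0.0055, -0.0375, 0.003], [0.0055, -0.0375, 0.003], [0.0055, -0.0375, 0.003], [0.0055, -0.0375, 0.003], [0.0055, -0.0375, 0.003]], rotation=[[0, 0, 0], [0, 0, 0], [0, 0, 0], [0, 0, 0], [0, 0, 0], [0, 0, 0], [0, 0, 0], [0, 0, 0], [0, 0, 0], [0, 0, 0], [0, 0, 0], [0, 0, 0]])

```text
t: 3.4
tcp_pos: [377.5, -18.0, 275.6]
ee_rot: [-3.005, 0.002, -0.136]
ft_force: [0.4, -0.3, 0.6]
width: 0.999
gripper_force: 0.0
```

Emit:
carry_out(grip=[1, 1, 1, 1, 1, 1], linear=[[0.0055, -0.0375, 0.005], [0.0055, -0.0375, 0.005], [0.0055, -0.0375, 0.005], [0.0055, -0.0375, 0.005], [0.0055, -0.0375, 0.005], [0, 0, 0]], rotation=[[0, 0, 0], [0, 0, 0], [0, 0, 0], [0, 0, 0], [0, 0, 0], [0, 0, 0]])

```text
t: 3.9
tcp_pos: [416.1, 52.5, 282.7]
ee_rot: [-2.912, 0.001, -0.009]
ft_force: [-0.2, -0.2, 0.3]
width: 1.002
gripper_force: 0.0
```

```bash
cat > c.py <<'E'
from h import *
s=ctrl.get_state(); print(s['t'],s['tcp_pos'],s['ee_rot'],s['joints'],s['ft_force'])
p=cam('wrist'); save(p,'w1.png')
for t in('gauge','gauge_nose'): print(t,place(t,p))
for d in ctrl.trace('gauge',p)[:1]:
    P=px(p,d['pixels']); pl=P[P[:,2]<13]; rb=P[P[:,2]>24]
    for q,nm in((P,'all'),(rb,'rib')): print(nm,len(q),q[:,2].mean().round(1),np.round(sum(map(lambda a:list(np.atleast_1d(a)),cv2.minAreaRect(q[:,:2].astype(np.float32))),[]),1))
E
python3 c.py
```

```text
3.9 [416.09769635  52.52064269 282.69381855] [-2.91150676e+00  6.26133328e-04 -8.61305877e-03] [-0.00960163  0.08933274 -0.42828964  1.05403163  0.23008516  3.14057732] [-0.18632312 -0.17410533  0.26681629]
gauge [(0.67, [534.6, 305.2, 3.5])]
gauge_nose [(0.81, [578.1, 288.5, 0.5])]
all 4976 10.2 [532.9 306.9  64.5 102.1  72.9]
rib 546 29.9 [512.5 309.8  13.9  33.9  72.6]
```

View pics/w1.png

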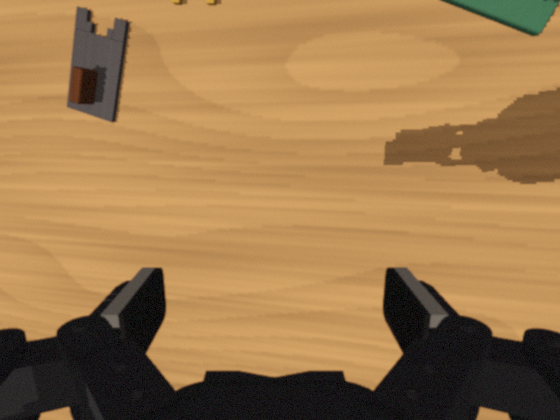

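The wrist view shows the gauge at (97,65), fork up. My yaw choice ran j6 to its end, so I will use the half-turn grasp: tool x along −gauge x, yaw 163°.

```bash
cat >> h.py <<'E'
def plan(pos,Rd,s=None):
    s=s or ctrl.get_state(); Rc=R.from_euler('xyz',s['ee_rot'])
    rv=(Rc.inv()*Rd).as_rotvec(); d=np.array(pos)-s['tcp_pos']
    print('tcp',np.round(s['tcp_pos'],1),'rotvec',rv.round(4),'shift in NEW axes mm',Rd.inv().apply(d).round(1),'in OLD axes',Rc.inv().apply(d).round(1))
E
python3 -c "
from h import *
plan([512.5,310,200],R.from_euler('xyz',[np.pi,0,np.radians(162.8)]))"
```

```text
tcp [413.8  50.4 282. ] rotvec [-0.0517 -0.3233 -2.837 ] shift in NEW axes mm [-17.5 277.1  82. ] in OLD axes [  95.7 -235.6  138.4]
```

Emit:
carry_out(grip=[1, 1, 1, 1, 1, 1, 1, 1, 1, 1, 1, 1], linear=[[0, 0, 0], [0, 0, 0], [0, 0, 0], [0, 0, 0], [0, 0, 0], [0, 0, 0], [0, 0, 0], [0, 0, 0], [0, 0, 0], [0, 0, 0], [0, 0, 0], [0, 0, 0]], rotation=[[-0.0022, -0.0135, -0.1182], [-0.0022, -0.0135, -0.1182], [-0.0022, -0.0135, -0.1182], [-0.0022, -0.0135, -0.1182], [-0.0022, -0.0135, -0.1182], [-0.0022, -0.0135, -0.1182], [-0.0022, -0.0135, -0.1182], [-0.0022, -0.0135, -0.1182], [-0.0022, -0.0135, -0.1182], [-0.0022, -0.0135, -0.1182], [-0.0022, -0.0135, -0.1182], [-0.0022, -0.0135, -0.1182]])

```text
t: 5.1
tcp_pos: [413.8, 49.9, 282.2]
ee_rot: [-3.028, -0.096, 1.419]
ft_force: [-0.4, -0.7, 0.3]
width: 1.001
gripper_force: 0.0
```

Emit:
carry_out(grip=[1, 1, 1, 1, 1, 1, 1, 1, 1, 1, 1, 1], linear=[[0, 0, 0], [0, 0, 0], [0, 0, 0], [0, 0, 0], [0, 0, 0], [0, 0, 0], [0, 0, 0], [0, 0, 0], [0, 0, 0], [0, 0, 0], [0, 0, 0], [0, 0, 0]], rotation=[[-0.0022, -0.0135, -0.1182], [-0.0022, -0.0135, -0.1182], [-0.0022, -0.0135, -0.1182], [-0.0022, -0.0135, -0.1182], [-0.0022, -0.0135, -0.1182], [-0.0022, -0.0135, -0.1182], [-0.0022, -0.0135, -0.1182], [-0.0022, -0.0135, -0.1182], [-0.0022, -0.0135, -0.1182], [-0.0022, -0.0135, -0.1182], [-0.0022, -0.0135, -0.1182], [-0.0022, -0.0135, -0.1182]])

```text
t: 6.1
tcp_pos: [413.7, 50.0, 282.1]
ee_rot: [-3.142, 0.002, 2.846]
ft_force: [0.3, -0.6, -0.4]
width: 0.999
gripper_force: 0.0
```

Emit:
carry_out(grip=[1, 1, 1, 1, 1, 1, 1, 1, 1, 1], linear=[[-0.0022, 0.0346, 0.0103], [-0.0022, 0.0346, 0.0103], [-0.0022, 0.0346, 0.0103], [-0.0022, 0.0346, 0.0103], [-0.0022, 0.0346, 0.0103], [-0.0022, 0.0346, 0.0103], [-0.0022, 0.0346, 0.0103], [-0.0022, 0.0346, 0.0103], [0, 0, 0], [0, 0, 0]], rotation=[[0, 0, 0], [0, 0, 0], [0, 0, 0], [0, 0, 0], [0, 0, 0], [0, 0, 0], [0, 0, 0], [0, 0, 0], [0, 0, 0], [0, 0, 0]])

```text
t: 6.93
tcp_pos: [513.0, 310.2, 198.5]
ee_rot: [-3.14, 0.0, 2.842]
ft_force: [0.5, -0.2, -0.2]
width: 0.997
gripper_force: 0.0
```

```bash
sed -i 's/w1.png/w2.png/' c.py; echo "plan([512.5,310,85],R.from_euler('xyz',[np.pi,0,np.radians(162.8)]))" >> c.py; python3 c.py
```

```text
6.9333 [512.96080667 310.245372   198.48138788] [-3.13991815e+00  1.72483957e-04  2.84244537e+00] [ 0.54446436  0.44628972 -0.13902098  0.98662191 -0.00124201  0.84361249] [ 0.5406355  -0.17188294 -0.1813978 ]
gauge [(0.6, [531.3, 305.3, -0.1])]
gauge_nose [(0.92, [578.6, 289.6, 4.2]), (0.27, [705.8, 332.4, -2.0])]
all 8764 9.4 [533.8 303.   58.6 104.4  72.4]
rib 869 30.7 [512.2 309.7  11.8  34.6  72.7]
tcp [512.8 308.2 200.4] rotvec [-0.0002  0.0015 -0.0018] shift in NEW axes mm [  0.8   1.6 115.4] in OLD axes [  1.    1.7 115.4]
```

View pics/w2.png

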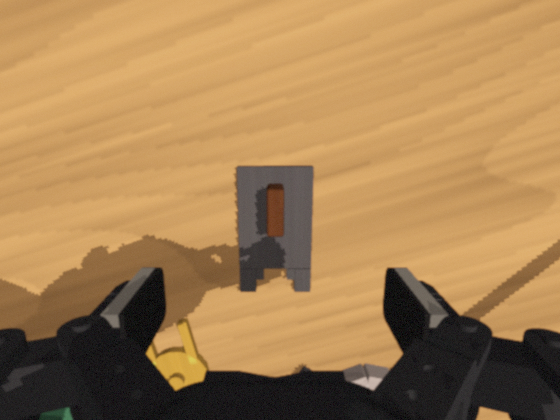

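Fork is at the bottom of the picture around (275,290), the rib at (275,210), centred between the fingers. Descend and grasp.

Emit:
carry_out(grip=[0.5, 0.5, 0.5, 0.5, 0.5, 0.5, 0.5, 0.5, 0.5], linear=[[0.0005, 0, 0.018], [0, 0.0005, 0.018], [0, 0, 0.018], [0, 0, 0.018], [0, 0, 0.015], [0, 0, 0.014], [0, 0, 0.008], [0, 0, 0.005], [0, 0, 0]], rotation=[[0, 0, 0], [0, 0, 0], [0, 0, 0], [0, 0, 0], [0, 0, 0], [0, 0, 0], [0, 0, 0], [0, 0, 0], [0, 0, 0]])

```text
t: 7.88
tcp_pos: [512.6, 309.2, 85.6]
ee_rot: [-3.141, 0.001, 2.84]
ft_force: [-0.4, -0.8, -0.8]
width: 0.501
gripper_force: 0.0
```

Emit:
carry_out(grip=[0, 0, 0, 0, 0, 0, 0, 0], linear=[[0, 0, 0], [0, 0, 0], [0, 0, 0], [0, 0, 0], [0, 0, 0], [0, 0, 0], [0, 0, 0], [0, 0, 0]], rotation=[[0, 0, 0], [0, 0, 0], [0, 0, 0], [0, 0, 0], [0, 0, 0], [0, 0, 0], [0, 0, 0], [0, 0, 0]])

```text
t: 8.55
tcp_pos: [513.7, 310.5, 87.2]
ee_rot: [3.14, 0.003, 2.841]
ft_force: [-0.1, -1.1, 6.7]
width: 0.122
gripper_force: 62.3
```

Grasped. Lifting, and computing the tray hover pose.

Emit:
carry_out(grip=[0, 0, 0, 0, 0, 0, 0, 0], linear=[[0, 0, -0.005], [0, 0, -0.015], [0, 0, -0.025], [0, 0, -0.03], [0, 0, -0.03], [0, 0, -0.03], [0, 0, -0.02], [0, 0, 0]], rotation=[[0, 0, 0], [0, 0, 0], [0, 0, 0], [0, 0, 0], [0, 0, 0], [0, 0, 0], [0, 0, 0], [0, 0, 0]])

```text
t: 9.22
tcp_pos: [514.6, 311.5, 245.9]
ee_rot: [3.135, 0.007, 2.841]
ft_force: [1.0, -0.4, -2.8]
width: 0.12
gripper_force: 61.1
```

```bash
cat >> h.py <<'E'
def axes(yaw):
    u=np.array([np.cos(np.radians(yaw)),np.sin(np.radians(yaw)),0]); z=np.array([0,0,1.])
    ex=u*np.cos(np.pi/6)+z*.5; ez=-u*.5+z*np.cos(np.pi/6); return ex,np.cross(ez,ex),ez
def Rtool(yaw):
    ex,ey,ez=axes(yaw); return R.from_matrix(np.c_[-ex,ey,-ez])
E
python3 -c "
from h import *
s=ctrl.get_state();print(s['ft_force'],s['gripper_force'],s['width'])
ex,ey,ez=axes(66.2);T=np.array([626,-50.5,80.5])
plan([480,-60,s['tcp_pos'][2]],R.from_euler('xyz',s['ee_rot']))
H=T-22*ex+(86+60)*ez; print(H)
plan(H,Rtool(66.2))
print('from 480,-60:',Rtool(66.2).inv().apply(H-[480,-60,s['tcp_pos'][2]]))"
```

```text
[ 0.96201745 -0.3915695  -2.8441495 ] 61.1479926109314 0.11980296397980496
tcp [514.6 311.5 245.9] rotvec [0. 0. 0.] shift in NEW axes mm [ -76.9 -365.1   -1.9] in OLD axes [ -76.9 -365.1   -1.9]
[ 588.85262285 -134.7243787   195.93970895]
tcp [514.6 311.5 245.9] rotvec [-0.3799 -0.4164 -1.4193] shift in NEW axes mm [ 352.6 -248.  -145.9] in OLD axes [-202.6 -404.7   48.6]
from 480,-60: [  46.1271864  -129.75043119   31.00897291]
```

Emit:
carry_out(grip=[0, 0, 0, 0, 0, 0, 0, 0, 0, 0, 0], linear=[[-0.007, -0.0332, 0], [-0.007, -0.0332, 0], [-0.007, -0.0332, 0], [-0.007, -0.0332, 0], [-0.007, -0.0332, 0], [-0.007, -0.0332, 0], [-0.007, -0.0332, 0], [-0.007, -0.0332, 0], [-0.007, -0.0332, 0], [-0.007, -0.0332, 0], [-0.007, -0.0332, 0]], rotation=[[0, 0, 0], [0, 0, 0], [0, 0, 0], [0, 0, 0], [0, 0, 0], [0, 0, 0], [0, 0, 0], [0, 0, 0], [0, 0, 0], [0, 0, 0], [0, 0, 0]])

```text
t: 10.13
tcp_pos: [476.6, -62.7, 239.3]
ee_rot: [-3.141, -0.001, 2.841]
ft_force: [1.0, -0.0, -2.0]
width: 0.124
gripper_force: 61.1
```

Emit:
carry_out(grip=[0, 0, 0, 0, 0, 0, 0, 0, 0, 0, 0, 0], linear=[[0, 0, 0], [0, 0, 0], [0, 0, 0], [0, 0, 0], [0, 0, 0], [0, 0, 0], [0, 0, 0], [0, 0, 0], [0, 0, 0], [0, 0, 0], [0, 0, 0], [0, 0, 0]], rotation=[[-0.0292, -0.032, -0.1092], [-0.0292, -0.032, -0.1092], [-0.0292, -0.032, -0.1092], [-0.0292, -0.032, -0.1092], [-0.0292, -0.032, -0.1092], [-0.0292, -0.032, -0.1092], [-0.0292, -0.032, -0.1092], [-0.0292, -0.032, -0.1092], [-0.0292, -0.032, -0.1092], [-0.0292, -0.032, -0.1092], [-0.0292, -0.032, -0.1092], [-0.0292, -0.032, -0.1092]])

```text
t: 11.13
tcp_pos: [476.6, -61.2, 239.2]
ee_rot: [3.105, 0.482, -2.108]
ft_force: [0.1, 0.6, -3.3]
width: 0.121
gripper_force: 61.1
```

Emit:
carry_out(grip=[0, 0, 0], linear=[[0, 0, 0], [0, 0, 0], [0, 0, 0]], rotation=[[-0.0292, -0.032, -0.1092], [0, 0, 0], [0, 0, 0]])

```text
t: 11.38
tcp_pos: [477.5, -61.7, 239.3]
ee_rot: [3.132, 0.514, -1.995]
ft_force: [-0.0, -0.3, -3.3]
width: 0.121
gripper_force: 61.2
```

```bash
cat > d.py <<'E'
import sys
from h import *
s=ctrl.get_state(); print(s['t'],np.round(s['tcp_pos'],1),np.round(s['joints'],2),s['gripper_force'])
for n in ['wrist','top','side']:
    p=cam(n)
    if n=='wrist': save(p,sys.argv[1])
    for t in('gauge','gauge_nose','tray_floor','tray_lip','plunger_top'): print(n,t,place(t,p)[:2])
ex,ey,ez=axes(66.2);T=np.array([626,-50.5,80.5])
H=T-22*ex+(86+60)*ez
plan(H,Rtool(66.2))
E
python3 d.py w3.png
```

```text
11.3833 [477.5 -61.7 239.3] [-0.38  0.22 -0.46  0.88  0.51 -1.53] 61.157498359680176
wrist gauge [(0.73, [501.9, -6.5, 174.1])]
wrist gauge_nose []
wrist tray_floor [(0.94, [627.0, -59.8, 84.3])]
wrist tray_lip [(0.57, [605.9, -104.8, 65.1])]
wrist plunger_top [(0.85, [641.9, -23.4, 196.2])]
top gauge [(0.79, [503.7, -3.4, 176.3]), (0.47, [699.2, -334.8, -1.4])]
top gauge_nose [(0.9, [517.2, 34.6, 199.6])]
top tray_floor [(0.72, [600.8, -102.3, 59.5]), (0.57, [628.2, -48.4, 79.9])]
top tray_lip [(0.58, [604.3, -100.7, 58.6])]
top plunger_top [(0.58, [640.4, -23.6, 190.7])]
side gauge [(0.69, [501.5, -7.3, 177.0])]
side gauge_nose []
side tray_floor [(0.75, [625.8, -50.6, 81.7]), (0.74, [630.2, 188.7, 3.8])]
side tray_lip [(0.93, [604.7, -102.4, 60.6]), (0.3, [451.7, -306.0, 1.0])]
side plunger_top [(0.43, [640.0, -23.8, 188.8])]
tcp [478.2 -61.4 240.9] rotvec [ 0.004  -0.0076 -0.0023] shift in NEW axes mm [  41.9 -130.9   27.8] in OLD axes [  41.4 -131.1   27.6]
```

View pics/w3.png

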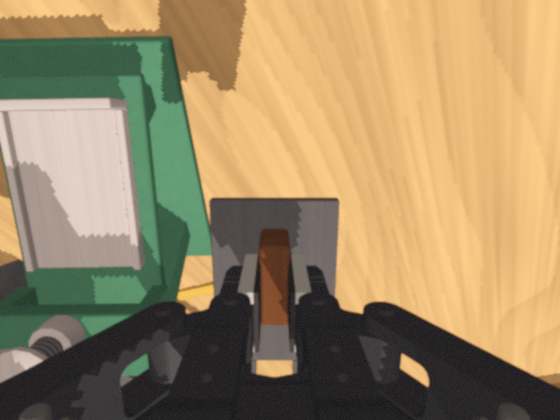

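The wrist view shows the gauge held square (rib at (275,275)), with the drawn-out tray at upper left around (75,185). The gauge pose matches the grasp model within 1 mm. Moving to hover 60 mm above the tray floor.

Emit:
carry_out(grip=[0, 0, 0, 0, 0, 0, 0], linear=[[0.0082, -0.0264, 0.0055], [0.0082, -0.0264, 0.0055], [0.0082, -0.0264, 0.0055], [0.0082, -0.0264, 0.0055], [0.0082, -0.0264, 0.0055], [0, 0, 0], [0, 0, 0]], rotation=[[0.001, -0.0015, 0], [0.001, -0.0015, 0], [0.001, -0.0015, 0], [0, 0, 0], [0, 0, 0], [0, 0, 0], [0, 0, 0]])

```text
t: 12.87
tcp_pos: [590.6, -135.5, 195.1]
ee_rot: [3.138, 0.521, -1.99]
ft_force: [-0.2, 1.7, -3.1]
width: 0.121
gripper_force: 61.2
```

```bash
cat > e.py <<'E'
import sys
from h import *
s=ctrl.get_state(); print(s['t'],np.round(s['joints'],2),s['gripper_force'],s['ft_force'])
ex,ey,ez=axes(66.2);T=np.array([627.2,-50.5,81])
for n in ['wrist','side']:
    p=cam(n)
    if n=='wrist':
        save(p,sys.argv[1]); img=p['img'].copy()
        for a,b,c in((-54,35,0),(-54,-35,0),(54,35,0),(54,-35,0),(-60,0,10)):
            q=proj(p,T+a*ex+b*ey+c*ez)[0]; cv2.circle(img,tuple(int(v) for v in q),3,(255,0,0),-1)
        cv2.imwrite('pics/ov_'+sys.argv[1],img[:,:,::-1])
    for t in('gauge','gauge_nose','tray_floor','tray_lip'):
        for sc,x in place(t,p)[:1]: d=np.array(x)-T; print(n,t,sc,'tray coords',np.round([d@ex,d@ey,d@ez],1))
plan(T-22*ex+87*ez,Rtool(66.2))
E
python3 e.py w4.png
```

```text
12.8667 [-0.43  0.47 -0.2   0.91  0.52 -1.59] 61.15637540817261 [-0.1659184   1.69359662 -3.05524213]
wrist gauge 0.91 tray coords [-2.7 -1.1 61.2]
wrist tray_lip 0.55 tray coords [-59.5  -2.   13.7]
side gauge 0.87 tray coords [-5.5  0.4 59.4]
side tray_floor 0.93 tray coords [0.3 0.2 3.2]
side tray_lip 0.71 tray coords [-60.1  -2.4  10.1]
tcp [ 589.7 -134.6  196.8] rotvec [ 0.0007 -0.0031 -0.0019] shift in NEW axes mm [ 0.1 -0.4 59.3] in OLD axes [-0.1 -0.5 59.3]
```

View pics/ov_w4.png

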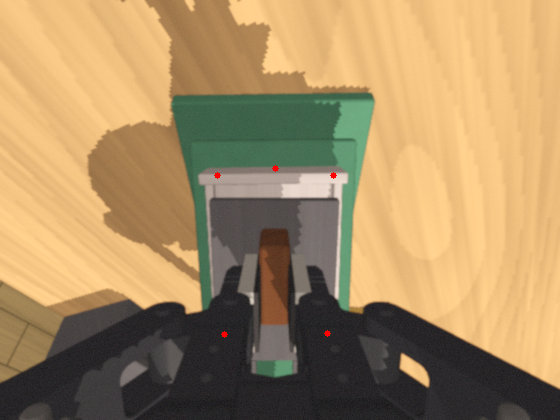

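Run:
```python
from h import *
ex,ey,ez=axes(66.2);T=np.array([627.2,-50.5,81]); p=cam('wrist'); s=ctrl.get_state(); Rt=R.from_euler('xyz',s['ee_rot'])
for a,h in((-54,22),(-60,22)): print('lip',a,h,proj(p,T+a*ex+h*ez).round(1))
tc=np.array(s['tcp_pos'])
for b in (27,28,29,30,31,32): print('gauge low edge at tool x',b,[proj(p,tc+Rt.apply([b,0,h])).round(1)[0].tolist() for h in(80,86)])
g=ctrl.trace('gauge',p)[0]['pixels']; v,u=np.nonzero(g); print('gauge top row',v.min(),[int(v[u==c].min()) for c in(225,250,275,300,325)],u.min(),u.max())
P=px(p,g); L=(P-tc)@Rt.as_matrix(); pl=L[(L[:,2]>76)&(L[:,2]<92)]; print('plate tool coords',pl.min(0).round(1),pl.max(0).round(1),np.median(pl[:,2]), 'x95',np.percentile(pl[:,0],[98,99.5]))
im=p['img'].astype(int); print(im[150:205:2,225].sum(1).tolist())
```

```text
lip -54 22 [[274.  179.6]]
lip -60 22 [[274.  168.6]]
gauge low edge at tool x 27 [[275.1, 208.1], [275.1, 204.7]]
gauge low edge at tool x 28 [[275.1, 205.8], [275.1, 202.6]]
gauge low edge at tool x 29 [[275.1, 203.6], [275.1, 200.4]]
gauge low edge at tool x 30 [[275.1, 201.3], [275.1, 198.2]]
gauge low edge at tool x 31 [[275.1, 199.0], [275.1, 196.0]]
gauge low edge at tool x 32 [[275.1, 196.7], [275.1, 193.8]]
gauge top row 197 [198, 197, 197, 198, 198] 209 338
plate tool coords [-55.3 -28.8  76. ] [31.5 27.4 85.1] 79.58233127114909 x95 [30.94673835 31.10475563]
[261, 270, 258, 267, 269, 266, 263, 282, 346, 350, 379, 480, 491, 489, 486, 469, 460, 484, 487, 489, 486, 484, 490, 465, 249, 212, 240, 236]
```

The overlay puts the lip at rows 170–183 and the gauge's low edge at row 198. From that the gauge needs about 5 mm up-slope. Shift and descend.

Emit:
carry_out(grip=[0, 0, 0, 0, 0, 0, 0, 0], linear=[[-0.005, -0.0005, 0.01], [0, 0, 0.012], [0, 0, 0.012], [0, 0, 0.01], [0, 0, 0.008], [0, 0, 0.003], [0, 0, 0], [0, 0, 0]], rotation=[[0, 0, 0], [0, 0, 0], [0, 0, 0], [0, 0, 0], [0, 0, 0], [0, 0, 0], [0, 0, 0], [0, 0, 0]])

```text
t: 14.13
tcp_pos: [603.2, -105.8, 151.1]
ee_rot: [3.139, 0.521, -1.989]
ft_force: [-0.6, 0.2, -4.0]
width: 0.122
gripper_force: 61.1
```

Emit:
carry_out(grip=[0, 0, 0, 0], linear=[[0, 0, 0.002], [0, 0, 0.001], [0, 0, 0], [0, 0, 0]], rotation=[[0, 0, 0], [0, 0, 0], [0, 0, 0], [0, 0, 0]])

```text
t: 14.47
tcp_pos: [604.1, -105.1, 149.1]
ee_rot: [3.141, 0.521, -1.989]
ft_force: [-0.5, -1.4, -2.0]
width: 0.119
gripper_force: 61.4
```

```bash
python3 e.py w5.png
```

```text
14.4667 [-0.37  0.51 -0.27  0.77  0.52 -1.52] 61.35045289993286 [-0.481897   -1.38059042 -2.04521457]
wrist gauge 0.94 tray coords [ 1.3 -2.3  3.3]
wrist tray_lip 0.7 tray coords [-60.8  -4.9  15. ]
side gauge 0.71 tray coords [ 153.1   94.9 -179. ]
side tray_floor 0.73 tray coords [0.  1.8 1.4]
side tray_lip 0.67 tray coords [-59.8  -2.9  10.6]
tcp [ 604.  -105.   148.8] rotvec [-0.     -0.0031 -0.002 ] shift in NEW axes mm [4.7 0.8 1.3] in OLD axes [4.7 0.8 1.3]
```

View pics/w5.png

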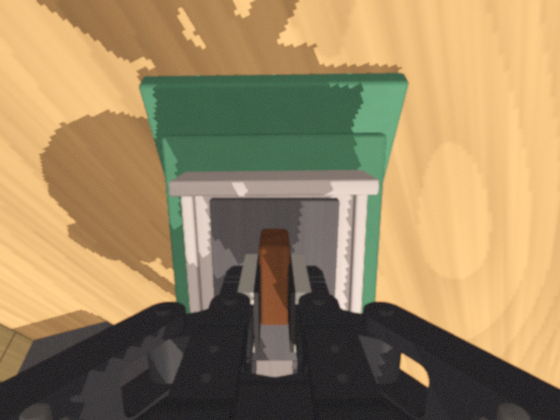

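The gauge sits between the side walls (x 195–350) with its low edge just above the lip (row 195). It is a few mm off the floor, so I lower to contact.

Emit:
carry_out(grip=[0, 0, 0], linear=[[0, 0, 0.0015], [0, 0, 0], [0, 0, 0]], rotation=[[0, 0, 0], [0, 0, 0], [0, 0, 0]])

```text
t: 15.22
tcp_pos: [604.1, -104.9, 148.6]
ee_rot: [3.141, 0.52, -1.989]
ft_force: [-3.1, -7.9, 7.9]
width: 0.123
gripper_force: 63.0
```

Emit:
carry_out(grip=[0, 0, 0], linear=[[0, 0, 0.001], [0, 0, 0], [0, 0, 0]], rotation=[[0, 0, 0], [0, 0, 0], [0, 0, 0]])

```text
t: 15.47
tcp_pos: [604.2, -104.8, 148.6]
ee_rot: [3.142, 0.52, -1.989]
ft_force: [-7.5, -10.1, 14.1]
width: 0.117
gripper_force: 63.9
```

Contact. Release and back off square to the slope.

Emit:
carry_out(grip=[0.4, 0.4, 0.4, 0.4, 0.4, 0.4, 0.4, 0.4, 0.4, 0.4, 0.4, 0.4], linear=[[0, 0, -0.001], [0, 0, 0], [0, 0, 0], [0, 0, 0], [0, 0, 0], [0, 0, -0.01], [0, 0, -0.02], [0, 0, -0.025], [0, 0, -0.025], [0, 0, -0.01], [0, 0, 0], [0, 0, 0]], rotation=[[0, 0, 0], [0, 0, 0], [0, 0, 0], [0, 0, 0], [0, 0, 0], [0, 0, 0], [0, 0, 0], [0, 0, 0], [0, 0, 0], [0, 0, 0], [0, 0, 0], [0, 0, 0]])

```text
t: 16.47
tcp_pos: [586.2, -145.4, 226.0]
ee_rot: [3.141, 0.521, -1.989]
ft_force: [0.7, -0.8, 0.1]
width: 0.402
gripper_force: 0.0
```

```bash
python3 e.py w6.png
```

```text
16.4667 [-0.45  0.45 -0.15  0.99  0.52 -1.61] 0.0 [ 0.70186667 -0.79335347  0.07356038]
wrist gauge 0.6 tray coords [-2.6 -1.2  3.2]
wrist tray_lip 0.96 tray coords [-61.1  -2.9  17.1]
side gauge 0.66 tray coords [-2.7 -1.5  0.2]
side tray_floor 0.88 tray coords [ 2.2  4.6 -0.2]
side tray_lip 0.88 tray coords [-58.7  -1.4   8.4]
tcp [ 585.9 -144.7  224.9] rotvec [ 0.0018 -0.003  -0.0023] shift in NEW axes mm [ 4.9  0.2 89. ] in OLD axes [ 4.6  0.1 89.1]
```

View pics/ov_w6.png

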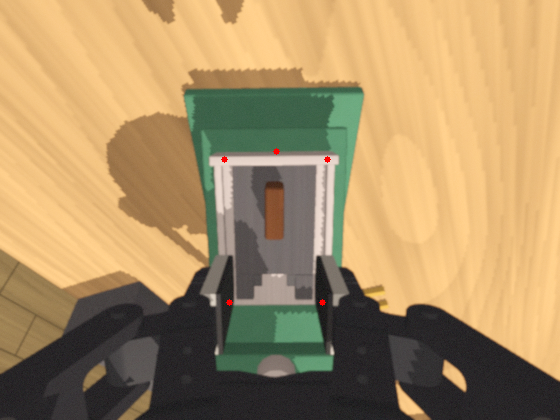

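The gauge lies flat in the tray against the lip, fork up-slope, released. Next I move below the lip with the fingers shut and descend.

Emit:
carry_out(grip=[0, 0, 0, 0, 0, 0, 0, 0, 0, 0, 0], linear=[[0.03, 0, 0], [0.034, 0, 0], [0, 0, 0.01], [0, 0, 0.018], [0, 0, 0.018], [0, 0, 0.018], [0, 0, 0.016], [0, 0, 0.01], [0, 0, 0.006], [0, 0, 0], [0, 0, 0]], rotation=[[0, 0, 0], [0, 0, 0], [0, 0, 0], [0, 0, 0], [0, 0, 0], [0, 0, 0], [0, 0, 0], [0, 0, 0], [0, 0, 0], [0, 0, 0], [0, 0, 0]])

```text
t: 17.88
tcp_pos: [582.8, -152.0, 110.4]
ee_rot: [3.139, 0.521, -1.989]
ft_force: [-0.1, -0.3, 0.2]
width: 0.0
gripper_force: 0.0
```

```bash
cat > f.py <<'E'
import sys
from h import *
s=ctrl.get_state(); ex,ey,ez=axes(66.2);T=np.array([627.2,-50.5,81]); d=np.array(s['tcp_pos'])-T
print(s['t'],'tcp in tray0 coords',np.round([d@ex,d@ey,d@ez],1),s['width'],s['ft_force'],np.round(s['joints'],2))
for n in sys.argv[1:]:
    p=cam(n)
    for t in('gauge','tray_floor','tray_lip','plunger_top'):
        for sc,x in place(t,p)[:1]: d=np.array(x)-T; print(n,t,sc,'tray0 coords',np.round([d@ex,d@ey,d@ez],1))
E
python3 f.py
```

```text
17.8833 tcp in tray0 coords [-81.2  -0.3  80.8] 8.153630832995971e-05 [-0.14739303 -0.32530874  0.23872023] [-0.46  0.56 -0.3   0.74  0.52 -1.62]
```

Emit:
carry_out(grip=[0, 0, 0, 0, 0, 0, 0, 0, 0, 0, 0, 0], linear=[[-0.005, 0, 0], [-0.004, 0, 0], [-0.004, 0, 0], [-0.006, 0, 0], [-0.007, 0, 0], [-0.007, 0, 0], [-0.007, 0, 0], [-0.007, 0, 0], [-0.007, 0, 0], [-0.006, 0, 0], [-0.004, 0, 0], [0, 0, 0]], rotation=[[0, 0, 0], [0, 0, 0], [0, 0, 0], [0, 0, 0], [0, 0, 0], [0, 0, 0], [0, 0, 0], [0, 0, 0], [0, 0, 0], [0, 0, 0], [0, 0, 0], [0, 0, 0]])

```text
t: 18.88
tcp_pos: [604.6, -102.9, 142.3]
ee_rot: [3.14, 0.515, -1.99]
ft_force: [-4.4, -6.8, 0.6]
width: -0.0
gripper_force: 3.5
```

```bash
python3 f.py side
```

```text
18.8833 tcp in tray0 coords [-18.8  -0.4  81.6] -0.00025988098974708197 [-4.4062387  -6.76476364  0.60511591] [-0.37  0.51 -0.28  0.75  0.51 -1.51]
side gauge 0.69 tray0 coords [ 152.8   95.2 -175.1]
side tray_floor 0.53 tray0 coords [51.6 -0.6  1.3]
```

Emit:
carry_out(grip=[0, 0, 0, 0, 0], linear=[[-0.004, 0, 0], [-0.004, 0, 0], [-0.003, 0, 0], [0, 0, 0], [0, 0, 0]], rotation=[[0, 0, 0], [0, 0, 0], [0, 0, 0], [0, 0, 0], [0, 0, 0]])

```text
t: 19.55
tcp_pos: [608.1, -94.6, 147.4]
ee_rot: [3.139, 0.515, -1.991]
ft_force: [-4.1, -8.6, 0.8]
width: -0.003
gripper_force: 3.8
```

Emit:
carry_out(grip=[0, 0, 0], linear=[[-0.002, 0, 0], [0, 0, 0], [0, 0, 0]], rotation=[[0, 0, 0], [0, 0, 0], [0, 0, 0]])

```text
t: 19.8
tcp_pos: [608.7, -93.2, 148.3]
ee_rot: [3.139, 0.514, -1.991]
ft_force: [-4.7, -8.7, -0.1]
width: 0.002
gripper_force: 4.2
```

Emit:
carry_out(grip=[0, 0, 0], linear=[[-0.002, 0, 0], [0, 0, 0], [0, 0, 0]], rotation=[[0, 0, 0], [0, 0, 0], [0, 0, 0]])

```text
t: 20.05
tcp_pos: [609.2, -92.0, 149.0]
ee_rot: [3.139, 0.513, -1.992]
ft_force: [-4.9, -9.6, 0.1]
width: 0.003
gripper_force: 4.9
```

Emit:
carry_out(grip=[0, 0, 0], linear=[[-0.002, 0, 0], [0, 0, 0], [0, 0, 0]], rotation=[[0, 0, 0], [0, 0, 0], [0, 0, 0]])

```text
t: 20.3
tcp_pos: [609.3, -91.8, 149.2]
ee_rot: [3.139, 0.509, -1.993]
ft_force: [-6.2, -14.5, -1.3]
width: -0.001
gripper_force: 7.2
```

Emit:
carry_out(grip=[0, 0, 0], linear=[[-0.002, 0, 0], [0, 0, 0], [0, 0, 0]], rotation=[[0, 0, 0], [0, 0, 0], [0, 0, 0]])

```text
t: 20.55
tcp_pos: [609.3, -91.6, 149.4]
ee_rot: [3.138, 0.505, -1.995]
ft_force: [-8.6, -18.5, -3.8]
width: -0.001
gripper_force: 9.5
```

```bash
python3 f.py side top
```

```text
20.55 tcp in tray0 coords [-4.6 -0.2 81.6] -0.0006293847761548982 [ -8.56183064 -18.52236636  -3.78655732] [-0.34  0.5  -0.27  0.75  0.5  -1.48]
side tray_floor 0.64 tray0 coords [64.4  1.5  0.8]
side tray_lip 0.4 tray0 coords [6.6 1.3 8.9]
top gauge 0.55 tray0 coords [66.   1.3 -1.5]
top tray_floor 0.85 tray0 coords [63.6  2.9 -5.2]
top tray_lip 0.73 tray0 coords [4.2 2.2 8.2]
top plunger_top 0.62 tray0 coords [78.9 -0.7 78.3]
```

Tip stationary with force rising to 20 N, so the tray is on its stop (moved about 66 mm). Back off, rise, and line up short of the plunger.

Emit:
carry_out(grip=[0, 0, 0, 0, 0, 0, 0, 0, 0, 0, 0, 0], linear=[[0.01, 0, 0], [0.015, 0, 0], [0, 0, -0.02], [0, 0, -0.03], [0, 0, -0.03], [0, 0, -0.025], [-0.02, 0, 0], [-0.025, 0, 0], [-0.02, 0, 0], [0, 0, 0], [0, 0, 0], [0, 0, 0]], rotation=[[0, 0, 0], [0, 0, 0], [0, 0, 0], [0, 0, 0], [0, 0, 0], [0, 0, 0], [0, 0, 0], [0, 0, 0], [0, 0, 0], [0, 0, 0], [0, 0, 0], [0, 0, 0]])

```text
t: 22.05
tcp_pos: [604.6, -102.3, 262.3]
ee_rot: [3.139, 0.52, -1.989]
ft_force: [0.2, 0.2, -0.4]
width: 0.001
gripper_force: 0.0
```

```bash
cat > g.py <<'E'
import sys
from h import *
ex,ey,ez=axes(66.2);T=np.array([627.2,-50.5,81]);s=ctrl.get_state();print(s['ee_rot'])
for n in('side','top'):
    p=cam(n)
    if n=='side': cv2.imwrite('pics/'+sys.argv[1],cv2.resize(p['img'][80:300,180:440,::-1],None,fx=2.6,fy=2.6,interpolation=cv2.INTER_CUBIC))
    for t in('plunger_top',):
        for d in ctrl.trace(t,p)[:1]:
            P=(px(p,d['pixels'])-T)@np.c_[ex,ey,ez]; P=P[(P[:,2]>74)&(P[:,2]<86)]; print(n,t,len(P),P.mean(0).round(1),P.min(0).round(1),P.max(0).round(1))
plan(T+80*ex+180*ez,Rtool(66.2))
E
python3 f.py side top wrist; python3 g.py s7.png
```

```text
22.05 tcp in tray0 coords [ 41.7  -0.2 185.2] 0.0008229942669013788 [ 0.20959216  0.23676361 -0.37790344] [-0.37  0.41 -0.11  1.03  0.52 -1.52]
side gauge 0.57 tray0 coords [57.8 -1.8 -3.1]
side tray_floor 0.72 tray0 coords [64.4  1.6 -3.8]
side tray_lip 0.57 tray0 coords [ 4.9 -0.7 10.7]
top gauge 0.79 tray0 coords [61.9 -0.9 -0.1]
top tray_floor 0.85 tray0 coords [64.5  2.6 -4.7]
top tray_lip 0.54 tray0 coords [4.6 4.2 7.1]
top plunger_top 0.58 tray0 coords [81.2  1.7 75.7]
wrist gauge 0.85 tray0 coords [61.   1.2  3. ]
wrist tray_lip 0.6 tray0 coords [ 1.8 -4.4 13.8]
[ 3.13922126  0.52054869 -1.98878269]
top plunger_top 85 [85.   3.5 78.5] [ 69.5 -11.6  74.4] [99.8 16.7 85.7]
tcp [ 605.  -102.2  262.5] rotvec [ 0.0011 -0.003  -0.0022] shift in NEW axes mm [-38.    0.5   5.3] in OLD axes [-38.    0.6   5.2]
```

View pics/s7.png

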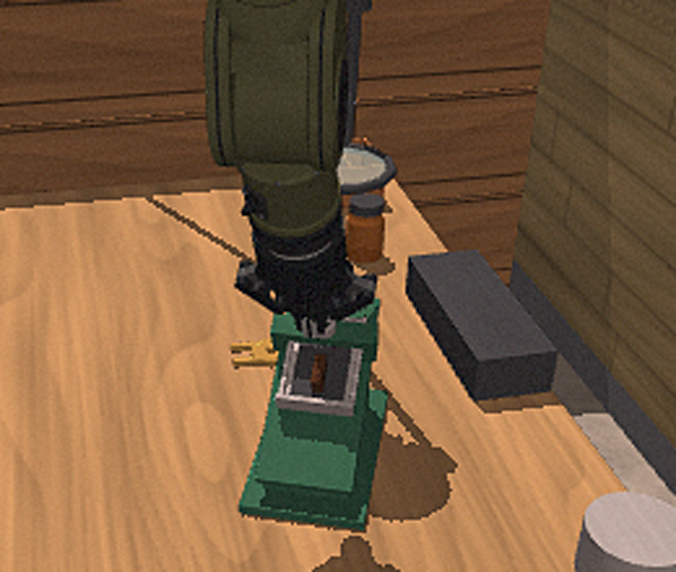

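The side crop shows the tray home under the bridge with the rib just clear of it (320,375). The gripper is well short of the magnifier ring (365,170). The ring's near edge stays about 72 mm from the tool axis during the press, against a body half-width of 42 mm, so I proceed.

Emit:
carry_out(grip=[0, 0, 0, 0, 0, 0, 0, 0, 0, 0], linear=[[-0.012, 0.001, 0], [-0.015, 0, 0], [-0.0145, 0, 0], [0, 0, 0.008], [0, 0, 0.009], [0, 0, 0.006], [0, 0, 0.003], [0, 0, 0], [0, 0, 0], [0, 0, 0]], rotation=[[0, 0, 0], [0, 0, 0], [0, 0, 0], [0, 0, 0], [0, 0, 0], [0, 0, 0], [0, 0, 0], [0, 0, 0], [0, 0, 0], [0, 0, 0]])

```text
t: 23.83
tcp_pos: [623.8, -57.4, 260.3]
ee_rot: [3.139, 0.52, -1.989]
ft_force: [-0.2, -0.2, -0.1]
width: 0.002
gripper_force: 0.0
```

```bash
python3 f.py
python3 - <<'E'
from h import *
p=cam('side'); cv2.imwrite('pics/s8.png',cv2.resize(p['img'][120:280,220:400,::-1],None,fx=3.7,fy=3.7,interpolation=cv2.INTER_CUBIC))
E
```

```text
23.8333 tcp in tray0 coords [ 83.    0.3 159.2] 0.0018168459636067578 [-0.20925627 -0.19479125 -0.13919981] [-0.29  0.41 -0.12  0.97  0.52 -1.42]
```

View pics/s8.png

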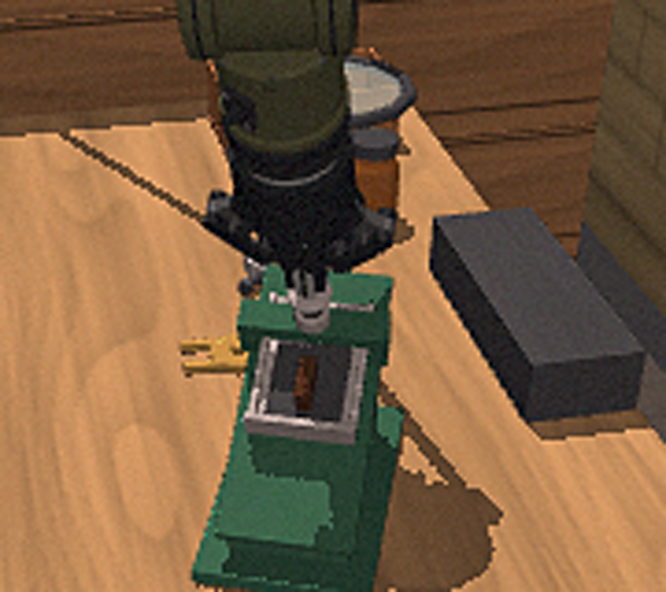

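The fingertips sit just above the plunger head (312,305). Press in steps, watching the force.

Emit:
carry_out(grip=[0, 0, 0, 0, 0], linear=[[0, 0, 0.004], [0, 0, 0.004], [0, 0, 0.002], [0, 0, 0], [0, 0, 0]], rotation=[[0, 0, 0], [0, 0, 0], [0, 0, 0], [0, 0, 0], [0, 0, 0]])

```text
t: 24.3
tcp_pos: [626.3, -53.0, 252.5]
ee_rot: [3.141, 0.52, -1.988]
ft_force: [-1.1, -2.8, 4.6]
width: 0.002
gripper_force: 2.7
```

Emit:
carry_out(grip=[0, 0, 0, 0], linear=[[0, 0, 0.003], [0, 0, 0.003], [0, 0, 0], [0, 0, 0]], rotation=[[0, 0, 0], [0, 0, 0], [0, 0, 0], [0, 0, 0]])

```text
t: 24.63
tcp_pos: [627.4, -50.5, 247.7]
ee_rot: [3.141, 0.52, -1.989]
ft_force: [-2.9, -3.6, 7.4]
width: -0.002
gripper_force: 4.7
```

Emit:
carry_out(grip=[0, 0, 0, 0], linear=[[0, 0, 0.003], [0, 0, 0.003], [0, 0, 0], [0, 0, 0]], rotation=[[0, 0, 0], [0, 0, 0], [0, 0, 0], [0, 0, 0]])

```text
t: 24.97
tcp_pos: [628.3, -48.2, 243.6]
ee_rot: [-3.141, 0.52, -1.989]
ft_force: [-5.8, -7.3, 12.6]
width: -0.001
gripper_force: 7.9
```

Emit:
carry_out(grip=[0, 0, 0], linear=[[0, 0, 0.0025], [0, 0, 0], [0, 0, 0]], rotation=[[0, 0, 0], [0, 0, 0], [0, 0, 0]])

```text
t: 25.22
tcp_pos: [628.3, -48.1, 243.5]
ee_rot: [-3.14, 0.52, -1.99]
ft_force: [-12.9, -13.6, 23.2]
width: -0.001
gripper_force: 14.8
```

```bash
python3 f.py
```

```text
25.2167 tcp in tray0 coords [ 8.350e+01 -1.000e-01  1.394e+02] -0.001065510316632744 [-12.87749318 -13.56828065  23.21712237] [-0.27  0.42 -0.15  0.92  0.51 -1.4 ]
```

On the stop: 30 N and no further travel, with the tip at 66 mm. Hold 0.75 s, then back straight off.

Emit:
carry_out(grip=[0, 0, 0, 0, 0, 0, 0, 0, 0], linear=[[0, 0, 0], [0, 0, 0], [0, 0, 0], [0, 0, 0], [0, 0, 0], [0, 0, 0], [0, 0, 0], [0, 0, 0], [0, 0, 0]], rotation=[[0, 0, 0], [0, 0, 0], [0, 0, 0], [0, 0, 0], [0, 0, 0], [0, 0, 0], [0, 0, 0], [0, 0, 0], [0, 0, 0]])

```text
t: 25.97
tcp_pos: [628.3, -48.1, 243.5]
ee_rot: [-3.14, 0.52, -1.99]
ft_force: [-14.0, -13.2, 24.0]
width: 0.001
gripper_force: 14.8
```

Emit:
carry_out(grip=[0, 0, 0, 0, 0, 0, 0, 0, 0, 0, 0, 0], linear=[[0, 0, -0.004], [0, 0, -0.006], [0, 0, -0.008], [0, 0, -0.012], [0, 0, -0.015], [0.01, 0, -0.01], [0.025, 0, -0.005], [0.03, 0, 0], [0.03, 0, 0], [0.02, 0, 0], [0, 0, 0], [0, 0, 0]], rotation=[[0, 0, 0], [0, 0, 0], [0, 0, 0], [0, 0, 0], [0, 0, 0], [0, 0, 0], [0, 0, 0], [0, 0, 0], [0, 0, 0], [0, 0, 0], [0, 0, 0], [0, 0, 0]])

```text
t: 26.97
tcp_pos: [575.6, -164.6, 233.0]
ee_rot: [3.136, 0.522, -1.992]
ft_force: [0.2, 0.3, -0.8]
width: -0.002
gripper_force: 0.0
```

```bash
python3 f.py side top; python3 g.py s9.png
```

```text
26.9667 tcp in tray0 coords [-32.4   1.2 194.2] -0.0019413238689910339 [ 0.21661798  0.25235744 -0.78970562] [-0.49  0.45 -0.14  1.03  0.52 -1.65]
side gauge 0.63 tray0 coords [60.2 -2.5 -0.5]
side tray_floor 0.6 tray0 coords [63.8 -0.1  0.7]
side tray_lip 0.48 tray0 coords [ 6.6 -3.2 10.5]
side plunger_top 0.55 tray0 coords [81.9 -0.9 82.3]
top gauge 0.6 tray0 coords [68.3  2.6  0.4]
top tray_floor 0.67 tray0 coords [67.3 -0.8 -3.9]
top tray_lip 0.79 tray0 coords [ 3.1 -1.5  6.6]
top plunger_top 0.63 tray0 coords [80.4  1.5 78.1]
[ 3.13995179  0.52056022 -1.9876754 ]
tcp [ 576.3 -164.4  234.2] rotvec [ 0.0011 -0.003  -0.0022] shift in NEW axes mm [-111.4   -0.6   15. ] in OLD axes [-111.5   -0.4   14.7]
```

```bash
python3 -c "
from plant import ctrl
print(ctrl.hand_in())"
```

```text
the job is handed in; nothing more can be done
None
```

The forked gauge lies in the tray with its fork up-slope, the tray is home on its stop, and the plunger was held down for 0.75 s and sprang back; I handed the job in at about 27 s of the 53 s allowed, with the arm clear (no verdict came back).

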